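# Find the hidden hex socket by feel and clamp a wooden plug

## Robot

A 7-joint arm with a two-finger parallel gripper is mounted at the origin on a cart in front of the work surface, level with it; the furniture and walls round the work are solid. World frame = base frame: x ahead of the robot, y to its left, z up, the work surface at z = 0. Lengths are in mm, angles in rad, forces in N, time in s.
With the tool pointing down it reaches from about 350 to 900 mm from the base axis. Payload 7.2 kg.
Tool frame: the origin (TCP) lies at the very end of the fingers, on their centre line; the grasp point (between the pads) lies 19 mm behind it; x points along the fingers, z is the direction in which the jaws open and shut, and the axes are right-handed (so a half turn about x gives the same grasp; the last joint's range is limited). The gripper opens to 88 mm and grips with 3 to 60 N. Pads are 20 mm wide; open, the fingers measure 115 mm over their backs; the gripper's body (75 mm by 178 mm) begins 61 mm behind the grasp point.
Start: joints at [-1.393, 0.411, -0.013, 1.596, 0.006, 1.134, -0.082], TCP at [152.092, 606.215, 222.653] pointing down, gripper open.
Joint ranges: [-2.95, 2.95], [-0.29, 1.99], [-1.47, 1.44], [0.14, 2.54], [-1.03, 4.17], [0.13, 1.85], [-2.86, 2.86]. Speed limits (rad/s): [2.39, 2.39, 3.01, 3.01, 3.14, 3.14, 3.14].

## Interface

Orientations are given as a unit quaternion [x, y, z, w].
In Python, from bench import manip, get_image, ticket, monitor gives the robot as it stands. Calls block until the motion is done:
- manip.goto(position, orientation): joint-space move of the TCP to a pose.
- manip.move_l(position, speed=150, ori=None, threshold=None): straight line of the TCP; ori=None keeps the orientation; speed is the mean speed in mm/s. With threshold (N) it stops when the force on the tool has changed by that much, and returns True; else False.
- manip.move_j(angles): joint-space move.
- manip.command_gripper(opening, f_grip=None): opening from 0.0 (shut) to 1.0 (fully open); f_grip is the grip in N (None keeps the last); returns when the fingers have stopped.
- manip.dwell(seconds).
- manip.inverse_kinematics(position, orientation): joint angles nearest the present ones, or None.
- get_image(name): name is "scene" or "top" or "wrist"; returns a dict with "frame" (400x640x3 uint8, red, green, blue), "fx", "fy", "cx", "cy" (pixels), "rvec" (rotation vector, rad) and "tvec" (3), from world to camera coordinates, as OpenCV has them. Camera axes: x right, y down, z forward; pixel columns grow to the right and rows downward; lengths in mm; the calibration is good to about 2 mm. A picture is of the moment at which its call begins. There is no depth.
A pose or a line that the arm cannot do raises manip.PlanningError and nothing moves.
- ticket.close_job(): hands the job in, once; it reports no verdict.
Readings, each from a call of its own:
- monitor.current_t(): time.
- monitor.current_joint_positions(): joint angles.
- monitor.current_qvel(): joint speeds.
- monitor.current_tau(): joint torques, N m.
- monitor.current_position(): TCP position.
- monitor.current_tcp_rot(): TCP orientation.
- monitor.current_contact_force(): force on the tool from outside, world axes, zero at the start.
- monitor.current_wrist_torque(): the same for the moment, N m.
- monitor.current_grip_width(): opening from 0.0 (shut) to 1.0 (fully open).
Only numpy, scipy, OpenCV 4.12 (cv2) and the standard library are available. Lean on these libraries where they do the work, as an engineer would, in place of code of your own. Each camera call takes 0.05 s, during which the arm holds its last target.

## Task

Take the T-handle hex key out of its wooden stand and put it down the guide bore of the plug clamp; pressing only lightly, turn it until it drops fully into the hexagon socket hidden at the bottom, then turn it clockwise (seen from above) until the jaw holds the wooden plug firmly against the vee. Let go and leave the key standing fully home in the socket, without forcing it or wrenching it past its stop and without disturbing the other things on the table.

Things in the scene. Friction and masses are not known exactly. Their poses are not given: they have to be found in the camera images.
- key_handle (a point): Centre of the black cross handle of the loose T-handle hex key (0.28 kg), half-way up the handle: a bar 72 mm long (the key's x), 16 mm thick (its y), 26 mm high, at any yaw. z points up along the shank. Under the handle is a thin neck 15 mm high, then the shank. The key starts upright in the stand; the foot of its shank is 120 mm below this point
- key_tip (a point): Middle of the foot of the key's shank, axes as the handle's. The shank is 92 mm long, a hexagon 22 mm across flats (25.4 mm across corners), one pair of flats square to the key's x. Its last 2 mm are a smaller nose, 18 mm across flats, which enters the socket at any turn; the shoulder above it does not
- stand: Fixed wooden block 70 x 58 mm, 50 mm high, with one vertical round hole 28.5 mm wide and 42 mm deep in the middle of its top, where the key stands. Origin at the centre of the underside
- clamp: Fixed steel plug clamp. Origin under the centre of its base plate (170 mm along x, 90 mm along y, 12 mm thick), z up. Over x = -75 to -15 mm stands the square housing, 60 x 60 mm, its top 62 mm above the table, with the guide bore; towards +x follow the jaw, the wooden plug and the fixed vee stop, all under 45 mm high
- bore_mouth (a point): Centre of the mouth of the vertical guide bore, in the top face of the housing; axes as the clamp's. The bore is round, 26.4 mm wide, with a 3 mm chamfer at its mouth, and 22 mm deep down to the spindle; it centres the key at any turn. The spindle has a hexagon socket 23 mm across flats, 16 mm deep
- socket_mouth (a point): Centre of the spindle's top face unpressed, 22 mm below the bore's mouth; axes as the clamp's. The socket's turn is hidden and new each time: the key drops in only within about 5 degrees of it (every 60). The spindle is sprung: it yields down up to 5 mm, at 5 N plus 0.5 N per mm, then is rigid; it springs up over the key that finds the socket. A light key slides on it without turning it
- jaw: Sliding jaw with a sprung rubber face 30 mm wide. Clockwise turning of the spindle moves it along the clamp's +x to the plug, 5 mm per radian, against 0.12 N m, rising to 0.18 with the plug gripped, then sharply at the stop; it stays where left. The spindle's stop is 0.65 to 1.65 rad away at first; there the jaw presses the plug with about 10 N. Origin at the foot of its face, 0.3 to 6 mm from the plug at first
- plug: Round wooden plug cut by a hole saw, 34 mm wide and 28 mm high, standing loose on the clamp's base plate (12 mm above the table) in the vee. Origin at the centre of its underside
- hole_saw: Bystander: hole saw 39 mm wide, 64 mm high, standing on the table. Origin under its centre
- spare_plug: Bystander: another wooden plug, 34 mm wide, 28 mm high, on the table. Origin under its centre
- tape_roll: Bystander: roll of masking tape lying flat, 96 mm wide, 25 mm high. Origin under its centre
- nail_jar: Bystander: closed jar, 62 mm wide, 80 mm high. Origin under its centre
Things that resemble listed ones, but are neither listed nor needed, are in the scene too. Leave any pink look-alike of the part that bears key_handle alone.

How it is judged (in metres and radians):
On the way, in this order (a step that is already met when the one before it is completed fails the run):
1. the key is lifted out of the stand (height (world z) of key_tip above 0.055 m), for 0.1 s.
2. the key has dropped into the hexagon socket (z of key_tip in the frame of socket_mouth below -0.013 m and horizontal distance between key_tip and socket_mouth below 0.003 m and angle between key_tip's own z axis and vertical below 0.1 rad), for 0.2 s.
3. the jaw presses the plug, the key still in the socket (all of step 2 and contact force between jaw and plug above 5 N), for 0.2 s.
At the end, for the whole second after the job is handed in: The key stands released and at rest in the socket, upright within 6 degrees, its foot at least 13 mm below the socket's mouth and within 3 mm of its axis; the jaw presses the wooden plug, standing upright on the clamp's base plate, with more than 5 N (all of step 3 and z of plug in the frame of clamp below 0.016 m and angle between plug's own z axis and vertical below 0.12 rad and linear speed of key below 0.02 m/s); the robot touches nothing.
It fails at once if the key, not yet in the socket, is pressed against the clamp or the spindle with more than 40 N (contact force between key and clamp above 40 N and z of key_tip in the frame of socket_mouth above -0.013 m).
It fails at once if the key is wrenched in the socket, bearing on it with more than 100 N in all (contact force between key and clamp above 100 N).
It fails at once if a bystander (hole saw, spare plug, tape roll or jar) is moved by more than 20 mm (distance of any of hole_saw, spare_plug, tape_roll, nail_jar from where it was at the start of the episode above 0.02 m).
It also fails if it takes over 70 s, if anything falls off the work surface, if the arm or the gripper's body presses on something with over 40 N, if the wrist force passes 120 N, or if a joint passes its speed limit or range.

## Working session

There is one attempt and no reset: what is moved stays moved. The work goes in short steps, each a Python script; the robot and the scene stay as the last script left them, time stands still between calls to the robot, and variables do not carry over. Pictures are saved under pics/ and viewed, and the job is handed in when it is done.

```bash
ls; mkdir -p pics
cat > h.py <<'E'
import numpy as np, cv2
from bench import manip, get_image, ticket, monitor
from scipy.spatial.transform import Rotation as R
def snap(cam,fn):
    d=get_image(cam); cv2.imwrite('pics/'+fn+'.png',cv2.cvtColor(d['frame'],cv2.COLOR_RGB2BGR))
    np.savez('pics/'+fn+'.npz',**d); return d
def load(fn): return dict(np.load('pics/'+fn+'.npz'))
def cam(d):
    Rm=cv2.Rodrigues(np.array(d['rvec'],float))[0]; t=np.array(d['tvec'],float).ravel(); return Rm,t
def ray(d,uv,z):
    Rm,t=cam(d); c=-Rm.T@t
    v=Rm.T@np.array([(uv[0]-d['cx'])/d['fx'],(uv[1]-d['cy'])/d['fy'],1.])
    return c+v*(z-c[2])/v[2]
def proj(d,p):
    Rm,t=cam(d); q=Rm@np.array(p,float)+t; return np.array([d['fx']*q[0]/q[2]+d['cx'],d['fy']*q[1]/q[2]+d['cy']])
E
python3 - <<'E'
from h import *
for c in ['scene','top','wrist']:
    d=snap(c,c+'0'); Rm,t=cam(d); print(c,d['frame'].shape,d['fx'],-Rm.T@t,Rm[2])
print(monitor.current_t(),monitor.current_position(),monitor.current_tcp_rot(),monitor.current_contact_force())
E
```

```text
pics
scene (400, 640, 3) 379.056565804731 [-134.70981664  -73.11026312  530.81488512] [ 0.76165927 -0.39660654 -0.51242404]
top (400, 640, 3) 436.53436284768605 [ 452.82299262 -419.1285606  1073.15034781] [ 0.09287794  0.01128636 -0.99561353]
wrist (400, 640, 3) 306.0171912807478 [ 73.78155428 626.65116862 382.77430015] [ 0.28910562 -0.07409552 -0.95442537]
0.15 [152.03209568 605.85750633 222.00521241] [-0.43523048  0.55782684  0.43465031  0.55720979] [1.06990565 0.93402282 0.92393331]
```

View pics/scene0.png

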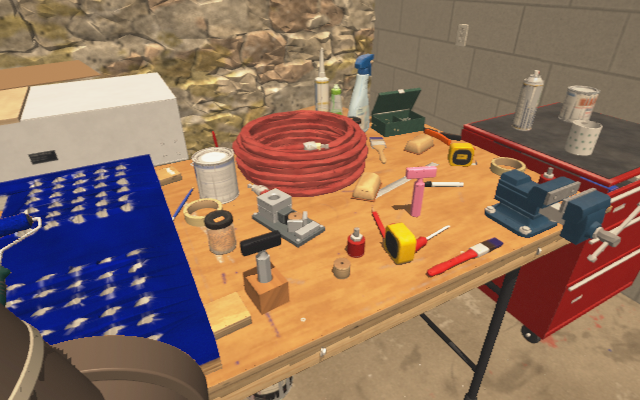

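View pics/top0.png

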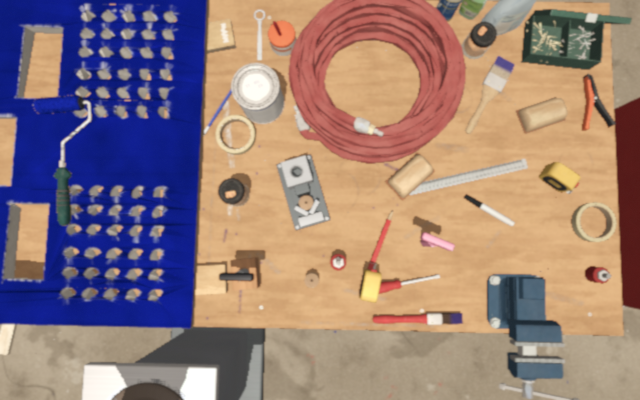

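View pics/wrist0.png

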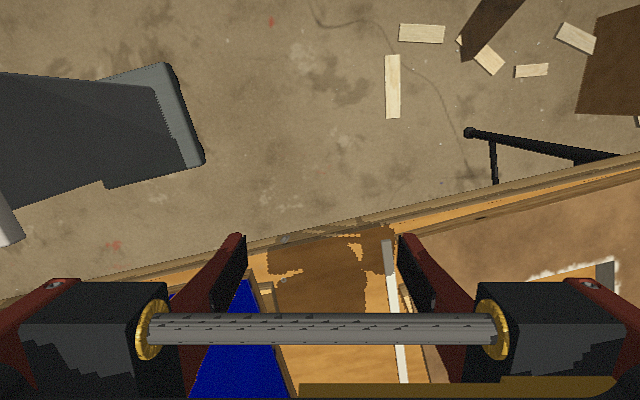

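Run:
```python
from h import *
d=load('top0'); f=cv2.cvtColor(d['frame'],cv2.COLOR_RGB2BGR)
cv2.imwrite('pics/c1.png',cv2.resize(f[230:310,190:290],None,fx=8,fy=8,interpolation=cv2.INTER_CUBIC)[:600])
cv2.imwrite('pics/c2.png',cv2.resize(f[145:235,265:345],None,fx=6.6,fy=6.6,interpolation=cv2.INTER_CUBIC))
s=load('scene0'); g=cv2.cvtColor(s['frame'],cv2.COLOR_RGB2BGR)
cv2.imwrite('pics/c3.png',cv2.resize(g[180:310,200:360],None,fx=4.6,fy=4.6,interpolation=cv2.INTER_CUBIC))
print(ray(d,(236,277),128), ray(d,(303,190),0),ray(d,(320,200),0),ray(d,(420,200),0),ray(s,(262,243),128))
```

```text
[ 374.65102978 -224.98354435  128.        ] [ 580.31944933 -356.66253175    0.        ] [ 556.25039366 -399.27094789    0.        ] [ 560.9580306  -645.72432933    0.        ] [ 372.98736228 -227.32061921  128.        ]
```

View pics/c1.png

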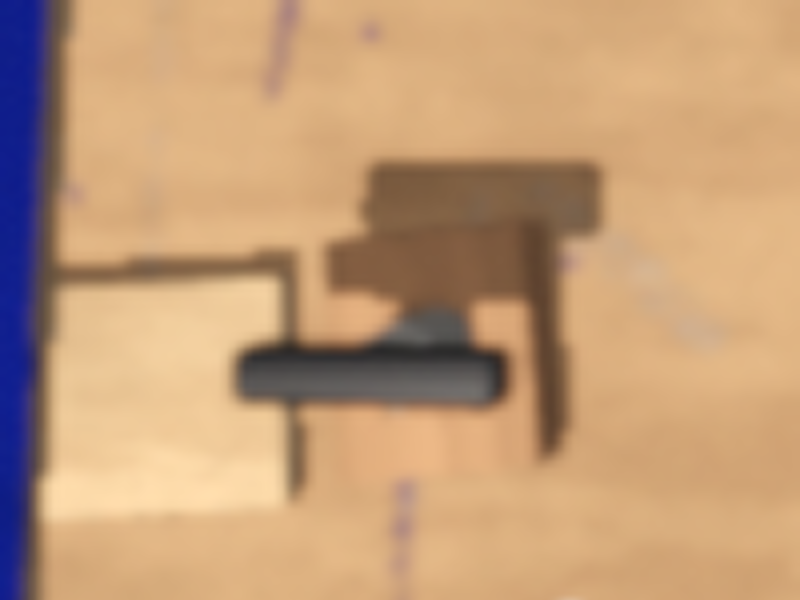

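View pics/c2.png

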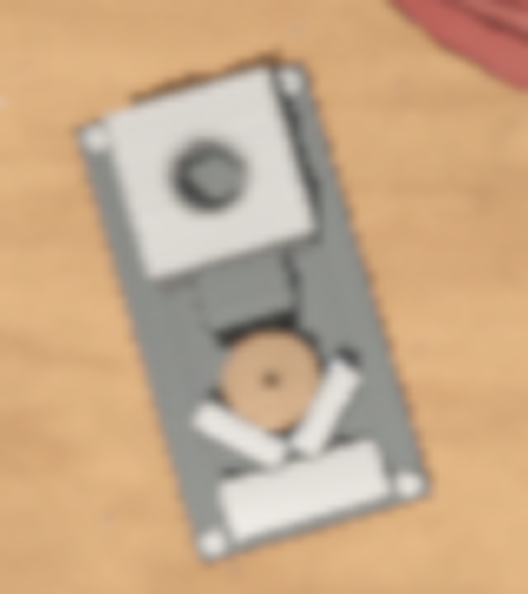

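View pics/c3.png

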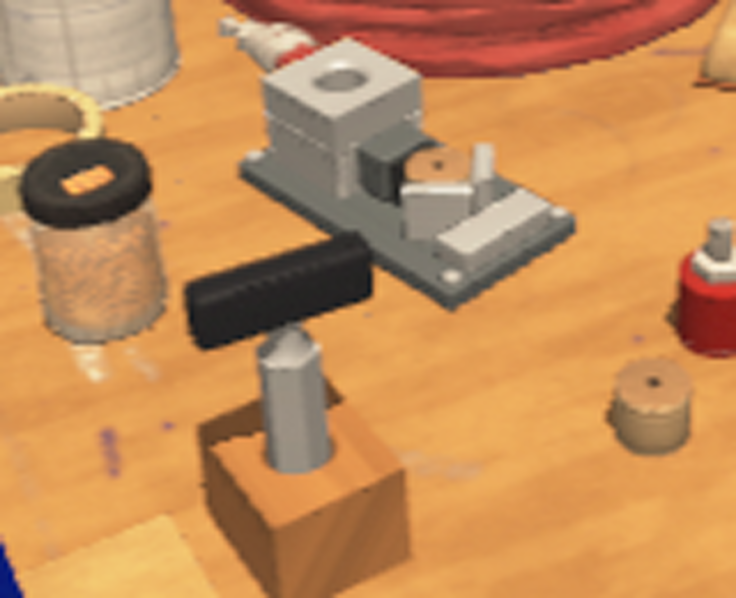

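```bash
cat > meas.py <<'E'
from h import *
def handle(d,box):
    x0,y0,x1,y1=box
    c=d['frame'][y0:y1,x0:x1].astype(np.uint8); c=cv2.resize(c,None,fx=4,fy=4,interpolation=cv2.INTER_CUBIC)
    hsv=cv2.cvtColor(c,cv2.COLOR_RGB2HSV)
    m=((hsv[...,2]<88)&(hsv[...,1]<90)).astype(np.uint8)*255
    m=cv2.morphologyEx(m,cv2.MORPH_OPEN,np.ones((13,13)))
    cs,_=cv2.findContours(m,cv2.RETR_EXTERNAL,cv2.CHAIN_APPROX_NONE)
    k=max(cs,key=cv2.contourArea); M=cv2.moments(k)
    S=lambda p:(np.asarray(p,float)+.5)/4-.5+[x0,y0]
    o=np.zeros_like(m); cv2.drawContours(o,[k],-1,255,-1)
    return S([M['m10']/M['m00'],M['m01']/M['m00']]), S(cv2.boxPoints(cv2.minAreaRect(k))), o
def bore(d,box,th=150):
    x0,y0,x1,y1=box
    c=cv2.resize(d['frame'][y0:y1,x0:x1],None,fx=4,fy=4,interpolation=cv2.INTER_CUBIC)
    g=cv2.cvtColor(c,cv2.COLOR_RGB2GRAY); m=(g>th).astype(np.uint8)*255
    S=lambda p:(np.asarray(p,float)+.5)/4-.5+[x0,y0]
    return m,S
def tri(ds,uvs):
    A=[];b=[]
    for d,uv in zip(ds,uvs):
        Rm,t=cam(d); P=np.array([[d['fx'],0,d['cx']],[0,d['fy'],d['cy']],[0,0,1]])@np.c_[Rm,t]
        for i in (0,1):
            r=uv[i]*P[2]-P[i]; r=r/np.linalg.norm(r[:3]); A.append(r[:3]); b.append(-r[3])
    return np.linalg.lstsq(np.array(A),np.array(b),rcond=None)[0]
E
python3 - <<'E'
from meas import *
t=load('top0'); s=load('scene0')
a,ba,ma=handle(t,(200,255,270,300)); b,bb,mb=handle(s,(232,225,292,260))
print(a,b); print('h', ray(t,a,128),ray(s,b,128),tri([t,s],[a,b]))
print('top box',[ray(t,p,128).round(1)[:2].tolist() for p in ba])
cv2.imwrite('pics/m1.png',np.vstack([np.pad(ma,((0,0),(0,300-ma.shape[1]))),np.pad(mb,((0,0),(0,300-mb.shape[1])))]))
for d,box,n in ((t,(278,150,316,190),'t'),(s,(255,185,295,215),'s')):
    m,S=bore(d,box); 
    cs,h=cv2.findContours(m,cv2.RETR_CCOMP,cv2.CHAIN_APPROX_NONE)
    cv2.imwrite('pics/m2%s.png'%n,m)
    for i,c in enumerate(cs):
        if cv2.contourArea(c)<300: continue
        M=cv2.moments(c); cc=S([M['m10']/M['m00'],M['m01']/M['m00']])
        e=cv2.fitEllipse(c)
        q=np.array([ray(d,S(p[0]),62)[:2] for p in c])
        print(n,'hole' if h[0][i][3]>=0 else 'outer',cv2.contourArea(c),cc,ray(d,cc,62)[:2],cv2.minEnclosingCircle(q.astype(np.float32)),cv2.minAreaRect(q.astype(np.float32)))
E
```

```text
[241.89287774 274.01758939] [260.57512708 242.52764151]
h [ 381.23325381 -237.40162628  128.        ] [ 375.4299088  -225.62810632  128.        ] [ 382.35644849 -231.98672982  120.5489463 ]
top box [[387.1, -222.1], [387.7, -251.1], [377.1, -251.5], [376.5, -222.5]]
t outer 850.5 [279.53417108 183.17688125] [ 587.97303285 -305.00463664] ((593.7701416015625, -306.791748046875), 21.411664962768555) ((593.770263671875, -306.7928161621094), (40.84885787963867, 12.854754447937012), 1.7027499675750732)
t outer 15979.5 [295.14270498 166.31245893] [ 628.52926192 -340.47674222] ((632.6495361328125, -343.2640075683594), 57.00852584838867) ((624.2725219726562, -343.57672119140625), (88.45694732666016, 88.91845703125), 1.2410019636154175)
t hole 1508.0 [295.93479222 171.29755195] [ 616.74715642 -342.64054109] ((616.9495849609375, -342.8187561035156), 13.480485916137695) ((616.8596801757812, -342.7730712890625), (25.919452667236328, 25.72922134399414), 46.519290924072266)
s outer 636.0 [292.55706237 203.19300314] [ 564.48048228 -369.72763684] ((565.069091796875, -370.7187194824219), 27.330886840820312) ((566.857421875, -366.8620910644531), (15.731986999511719, 54.18134307861328), 65.12281799316406)
s outer 5740.0 [271.40223577 197.4640752 ] [ 613.20787978 -336.01383456] ((607.98095703125, -319.06707763671875), 63.1298713684082) ((614.2822875976562, -317.29052734375), (75.30596923828125, 112.2296142578125), 18.186065673828125)
s hole 631.5 [273.72146345 197.11266165] [ 612.01512685 -341.5431233 ] ((612.6298828125, -341.52960205078125), 14.021373748779297) ((611.9058837890625, -341.38897705078125), (21.74895477294922, 26.62989044189453), 3.2265713214874268)
s outer 1095.5 [259.80543511 188.22484026] [ 669.71264869 -327.4355337 ] ((669.4500122070312, -322.41851806640625), 24.458831787109375) ((670.6715087890625, -328.3209533691406), (46.93671417236328, 31.0812931060791), 2.443077564239502)
```

Run:
```python
from meas import *
import meas
t=load('top0'); s=load('scene0')
f=t['frame']; print(f[277,218:258].tolist()[::3]); print(f[268:288,236].tolist())
# housing square in top: corners from bright mask w/ erosion of others
m,S=bore(t,(278,150,316,190),185)
m=cv2.morphologyEx(m,cv2.MORPH_OPEN,np.ones((9,9)))
cs,_=cv2.findContours(m,cv2.RETR_EXTERNAL,cv2.CHAIN_APPROX_NONE); c=max(cs,key=cv2.contourArea)
q=np.array([ray(t,S(p[0]),62)[:2] for p in c],np.float32); print(cv2.minAreaRect(q))
cv2.imwrite('pics/m3.png',np.hstack([m,m*0]))
```

```text
[[208, 172, 129], [87, 84, 83], [87, 84, 83], [89, 86, 84], [91, 88, 86], [93, 89, 88], [94, 90, 89], [96, 92, 90], [97, 94, 92], [99, 95, 94], [100, 97, 94], [72, 69, 68], [183, 135, 96], [122, 86, 60]]
[[223, 173, 125], [226, 175, 127], [221, 170, 124], [198, 153, 115], [137, 108, 87], [63, 55, 50], [49, 47, 48], [68, 66, 65], [82, 79, 78], [94, 90, 89], [103, 98, 97], [110, 99, 94], [158, 118, 91], [214, 162, 117], [226, 174, 126], [227, 174, 127], [228, 175, 127], [227, 175, 127], [227, 175, 127], [227, 175, 127]]
((617.8884887695312, -339.1690673828125), (61.92972183227539, 66.46666717529297), 17.82764434814453)
```

View pics/m3.png

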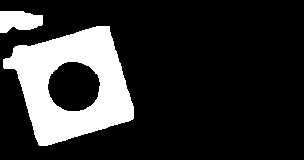

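```bash
sed -i 's/<88)&(hsv\[...,1\]<90)/<118)\&(hsv[...,1]<60)/' meas.py
python3 - <<'E'
from meas import *
t=load('top0'); s=load('scene0')
a,ba,ma=handle(t,(200,255,270,300)); b,bb,mb=handle(s,(232,225,292,260))
print(a,b,cv2.countNonZero(ma)); print('h', ray(t,a,128),ray(s,b,128),tri([t,s],[a,b]))
print('top box',[ray(t,p,128).round(1)[:2].tolist() for p in ba])
cv2.imwrite('pics/m1.png',np.vstack([np.pad(ma,((0,0),(0,300-ma.shape[1]))),np.pad(mb,((0,0),(0,300-mb.shape[1])))]))
S=lambda p:(np.array(p)+.5)/6.6-.5+[265,145]
C=np.array([ray(t,S(p),62)[:2] for p in [(108,118),(270,68),(315,232),(150,278)]]); print(C,C.mean(0)); 
v=(C[2]+C[3]-C[0]-C[1]); print('clamp yaw',np.degrees(np.arctan2(v[1],v[0])))
E
```

```text
[237.26185969 275.43158253] [261.07325488 242.36449556] 3515
h [ 378.02992541 -227.56603115  128.        ] [ 375.44589452 -226.54760612  128.        ] [ 377.86195104 -227.22744042  126.11449063]
top box [[391.2, -189.6], [392.6, -257.9], [370.9, -258.7], [369.4, -190.5]]
[[ 637.08157553 -306.86917866]
 [ 656.16771861 -364.0948792 ]
 [ 597.53803046 -381.44026387]
 [ 580.02627623 -323.40820166]] [ 617.70340021 -343.95313085]
clamp yaw -163.67456685398966
```

View pics/m1.png

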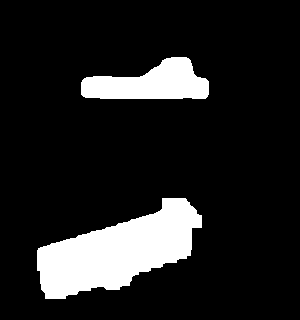

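```bash
cat >> h.py <<'E'
def Q(psi):  # tool down, jaw axis at world angle psi (deg)
    p=np.radians(psi); z=np.array([np.cos(p),np.sin(p),0]); x=np.array([0,0,-1.]); y=np.cross(z,x)
    return R.from_matrix(np.c_[x,y,z]).as_quat()
E
python3 - <<'E'
from h import *
print(R.from_quat(monitor.current_tcp_rot()).as_matrix().round(3))
for psi in range(-180,181,30):
    for P in ((375.5,-225.8,200),(617.5,-343,200),(617.5,-343,130)):
        q=manip.inverse_kinematics(list(P),Q(psi).tolist()); print(psi,P[0],P[2],None if q is None else np.round(q,2))
E
```

```text
[[-0.    -0.97   0.243]
 [-0.001  0.243  0.97 ]
 [-1.    -0.    -0.001]]
-180 375.5 200 [-0.67  0.24  1.31  2.1  -0.28  0.99 -2.36]
-180 617.5 200 [-0.2   0.89  1.25  1.45 -0.84  1.4  -2.08]
-180 617.5 130 [-0.21  0.98  1.24  1.52 -0.94  1.33 -2.01]
-150 375.5 200 [-0.67  0.24  1.31  2.1  -0.28  0.99 -1.84]
-150 617.5 200 [-0.2   0.89  1.25  1.45 -0.84  1.4  -1.55]
-150 617.5 130 [-0.21  0.98  1.24  1.52 -0.94  1.33 -1.49]
-120 375.5 200 [-0.67  0.24  1.31  2.1  -0.28  0.99 -1.31]
-120 617.5 200 [-0.14  0.77  1.04  1.44 -0.67  1.31 -1.15]
-120 617.5 130 [-0.14  0.85  1.03  1.51 -0.76  1.22 -1.08]
-90 375.5 200 [-0.5   0.15  1.05  2.1  -0.16  0.97 -0.93]
-90 617.5 200 [-0.06  0.7   0.85  1.44 -0.53  1.25 -0.72]
-90 617.5 130 [-0.03  0.75  0.79  1.51 -0.57  1.13 -0.7 ]
-60 375.5 200 [-0.5   0.15  1.05  2.1  -0.16  0.97 -0.41]
-60 617.5 200 [-0.06  0.69  0.85  1.44 -0.53  1.25 -0.21]
-60 617.5 130 [-0.03  0.75  0.79  1.51 -0.57  1.13 -0.18]
-30 375.5 200 [-0.5   0.15  1.05  2.1  -0.16  0.97  0.11]
-30 617.5 200 [-0.06  0.69  0.85  1.44 -0.53  1.25  0.32]
-30 617.5 130 [-0.04  0.75  0.8 
[... 528 characters left out ...]
  1.85]
90 375.5 200 [ 0.63  0.13 -0.22  2.04  0.03  0.98  1.97]
90 617.5 200 [-0.15  0.79  1.06  1.44 -0.69  1.32  2.53]
90 617.5 130 [-0.09  0.79  0.91  1.51 -0.66  1.16  2.51]
120 375.5 200 [ 1.01  0.17 -0.63  2.02  0.12  0.99  2.41]
120 617.5 200 [ 0.92  0.71 -0.84  1.36  0.53  1.3   2.17]
120 617.5 130 [ 0.82  0.71 -0.63  1.44  0.44  1.13  2.22]
150 375.5 200 [ 1.47  0.33 -1.22  2.    0.35  1.05  2.71]
150 617.5 200 [-0.2   0.89  1.25  1.45 -0.84  1.4  -2.6 ]
150 617.5 130 [-0.21  0.98  1.24  1.52 -0.94  1.33 -2.53]
180 375.5 200 [-0.67  0.24  1.31  2.1  -0.28  0.99 -2.36]
180 617.5 200 [-0.2   0.89  1.25  1.45 -0.84  1.4  -2.08]
180 617.5 130 [-0.21  0.98  1.24  1.52 -0.94  1.33 -2.01]
```

Run:
```python
from h import *
manip.command_gripper(1.0,40)
manip.goto([375.5,-225.8,230],Q(0).tolist())
print(monitor.current_t(),monitor.current_position(),monitor.current_joint_positions(),monitor.current_contact_force())
snap('wrist','w1'); snap('scene','s1')
```

```text
3.3917 [ 375.98393812 -225.25241376  229.98009216] [-0.52601012  0.08292912  1.0392445   2.05832647 -0.08247521  1.04264168
  0.55486156] [-0.13445735  0.8707488  -0.22628702]
```

View pics/w1.png

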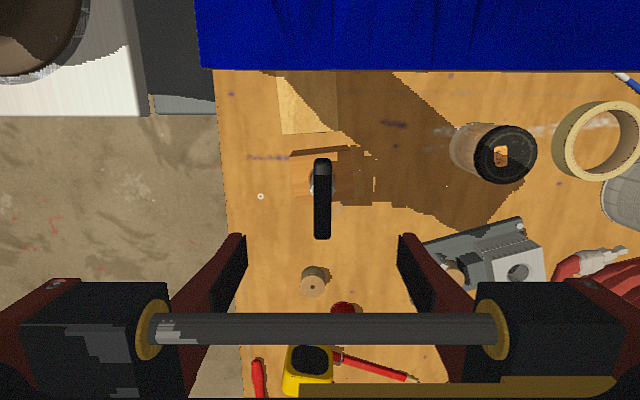

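View pics/s1.png

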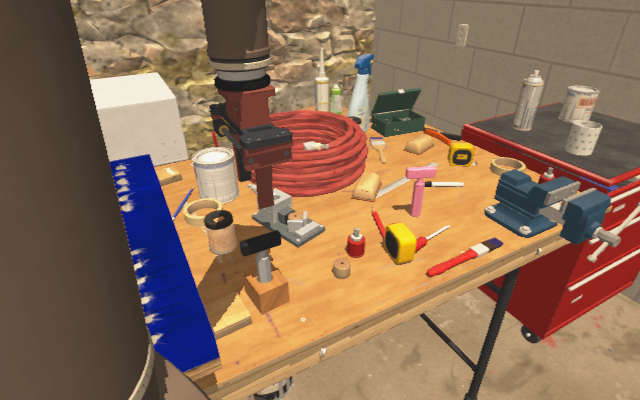

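Run:
```python
from h import *
d=load('w1')
c=d['frame'][150:250,300:345]; g=cv2.cvtColor(c,cv2.COLOR_RGB2GRAY)
m=(g<60).astype(np.uint8); m=cv2.morphologyEx(m,cv2.MORPH_OPEN,np.ones((5,5)))
cs,_=cv2.findContours(m,cv2.RETR_EXTERNAL,cv2.CHAIN_APPROX_NONE); k=max(cs,key=cv2.contourArea)
b=cv2.boundingRect(k); print(b); M=cv2.moments(k); cc=np.array([M['m10'],M['m01']])/M['m00']+[300,150]
print(cc,ray(d,cc,128)); r=cv2.minAreaRect(k); print(r)
for v in (158,239): print(ray(d,(322,v),141),ray(d,(322,v),115))
for p in ((340,-225,141),(375.5,-225.8,128),(375.5,-261,141),(375.5,-189,141),(375.5,-189,115)): print(p,proj(d,p))
```

```text
(14, 8, 18, 81)
[322.59966846 199.94170466] [ 378.34343109 -226.13926437  128.        ]
((22.5, 48.0), (80.0, 17.0), 90.0)
[ 377.66839726 -185.83984708  141.        ] [ 377.7111091 -190.3560096  115.       ]
[ 377.88473216 -258.58536523  141.        ] [ 377.94995683 -270.67176684  115.        ]
(340, -225, 141) [278.0435428  203.15639516]
(375.5, -225.8, 128) [319.44539731 199.57506207]
(375.5, -261, 141) [319.32707297 241.46210501]
(375.5, -189, 141) [319.35904111 161.80141318]
(375.5, -189, 115) [319.56315565 156.5056066 ]
```

Run:
```python
from h import *
print(manip.move_l([376.8,-225.2,110],speed=100,threshold=8))
print(monitor.current_position(),monitor.current_contact_force())
manip.command_gripper(0.0,60)
print(monitor.current_t(),monitor.current_grip_width()*88,monitor.current_contact_force(),monitor.current_wrist_torque())
snap('wrist','w2'); snap('scene','s2')
```

```text
False
[ 377.10692827 -225.38112419  110.42496215] [ 0.50520309 -0.06140955  0.34846146]
5.9417 15.775735736173202 [0.13115218 0.37641242 0.743252  ] [-0.05068907  0.03611266  0.02254158]
```

View pics/w2.png

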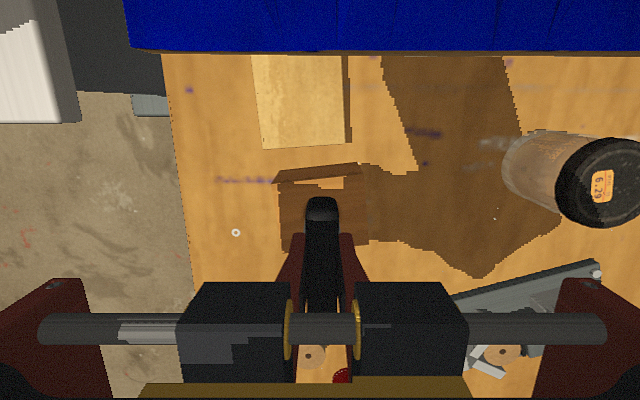

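View pics/s2.png

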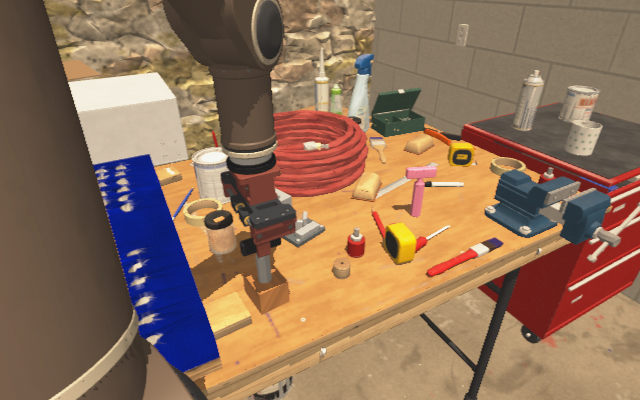

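Run:
```python
from h import *
print(manip.move_l([376.8,-225.2,215],speed=120))
print(monitor.current_t(),monitor.current_contact_force(),monitor.current_wrist_torque(),monitor.current_grip_width()*88)
manip.move_l([617,-343.2,215],speed=200,ori=Q(0).tolist())
manip.move_l([617,-343.2,182],speed=80)
manip.dwell(0.3)
print(monitor.current_t(),monitor.current_position(),monitor.current_joint_positions(),monitor.current_contact_force(),monitor.current_wrist_torque())
for c in('scene','top','wrist'): snap(c,c[0]+'3')
from h import load
s=load('s3'); g=cv2.cvtColor(s['frame'],cv2.COLOR_RGB2BGR)
cv2.imwrite('pics/s3c.png',cv2.resize(g[110:270,180:360],None,fx=4,fy=4,interpolation=cv2.INTER_CUBIC)[:600])
```

```text
False
7.0667 [-0.0288633   0.77521687 -1.92448597] [-0.07457438  0.02442901  0.01517584] 15.324576779561216
9.425 [ 617.14306008 -343.36416633  182.42622766] [-0.05274385  0.7062958   0.83475337  1.45879952 -0.53904955  1.2148066
  0.85096703] [ 0.18485051  0.02266361 -2.19757654] [-0.07495357  0.06715992 -0.01334047]
```

View pics/s3c.png

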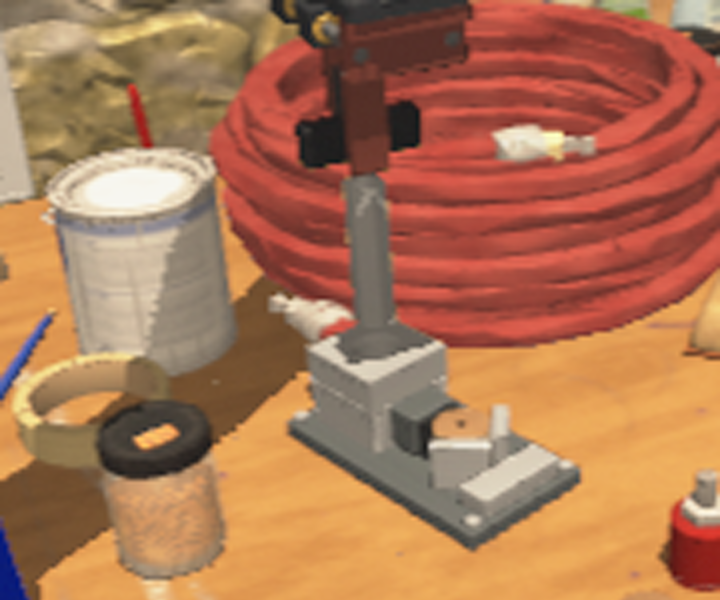

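View pics/w3.png

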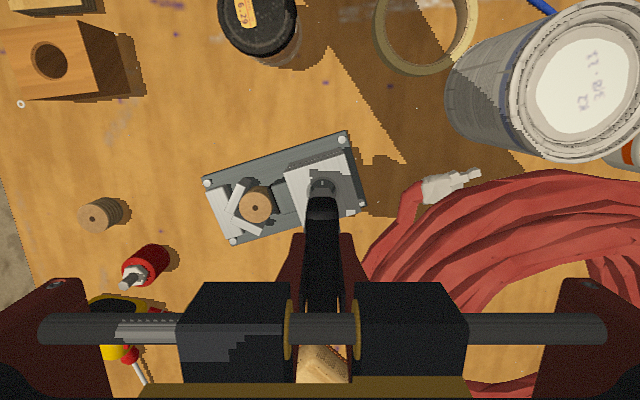

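View pics/t3.png

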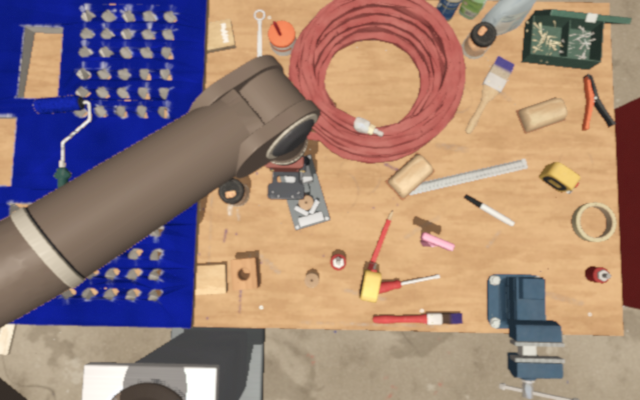

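Run:
```python
from h import *
s=load('s3'); w=load('w3')
for z in (80,100,120,140,170): print(z,proj(s,(617.1,-343.4,z)),proj(w,(617.1,-343.4,z)))
print('bore',proj(s,(617.2,-343.2,62)),proj(w,(617.2,-343.2,62)))
for n,d,b in (('s',s,(225,140,330,240)),('w',w,(270,120,390,240))):
    g=cv2.cvtColor(d['frame'][b[1]:b[3],b[0]:b[2]],cv2.COLOR_RGB2BGR)
    cv2.imwrite('pics/z%s.png'%n,cv2.resize(g,None,fx=6,fy=6,interpolation=cv2.INTER_CUBIC)[:600])
g=cv2.cvtColor(s['frame'],cv2.COLOR_RGB2GRAY)
for v in range(156,196,4): print(v,g[v,262:286].tolist())
```

```text
80 [273.09531347 189.54285474] [319.95868462 199.05565045]
100 [272.47984827 182.23441301] [319.84589125 206.21913375]
120 [271.85021402 174.75771868] [319.71498253 214.53311975]
140 [271.20591574 167.10689389] [319.56121321 224.2989768 ]
170 [270.21083271 155.29061858] [319.27262221 242.62733059]
bore [273.54526554 195.98335715] [320.1519852  193.20610698]
156 [70, 71, 74, 101, 106, 105, 112, 118, 120, 116, 108, 103, 101, 99, 99, 94, 95, 94, 96, 95, 99, 101, 103, 104]
160 [117, 118, 120, 122, 112, 101, 109, 113, 135, 149, 130, 105, 119, 129, 133, 116, 82, 77, 88, 87, 83, 85, 84, 83]
164 [77, 79, 81, 82, 95, 100, 108, 115, 115, 112, 113, 107, 101, 99, 112, 113, 106, 106, 108, 109, 110, 112, 112, 110]
168 [74, 77, 78, 79, 104, 107, 107, 113, 113, 112, 112, 109, 102, 100, 99, 90, 78, 71, 64, 73, 79, 92, 98, 107]
172 [119, 123, 123, 122, 124, 113, 101, 110, 113, 112, 112, 113, 105, 99, 99, 97, 92, 92, 93, 93, 93, 95, 98, 98]
176 [82, 85, 87, 92, 96, 100, 99, 106, 111, 112, 111, 112, 106, 100, 98, 111, 121, 122, 124, 127, 129, 128, 132, 133]
180 [118, 116, 117, 119, 112, 100, 93, 101, 108, 110, 110, 109, 107, 101, 97, 97, 92, 86, 88, 88, 88, 89, 91, 93]
184 [73, 75, 77, 81, 84, 85, 93, 99, 106, 110, 110, 111, 110, 102, 97, 97, 102, 103, 104, 107, 110, 113, 115, 115]
188 [229, 230, 228, 227, 217, 170, 113, 95, 104, 110, 110, 110, 110, 105, 98, 97, 108, 116, 112, 110, 110, 111, 112, 109]
192 [120, 122, 122, 122, 114, 103, 101, 99, 99, 99, 100, 101, 101, 101, 100, 99, 99, 99, 99, 100, 102, 112, 103, 90]
```

View pics/zs.png

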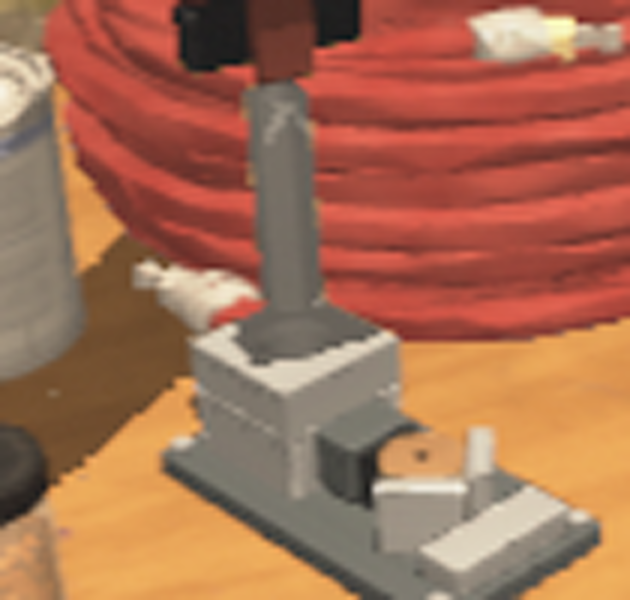

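View pics/zw.png

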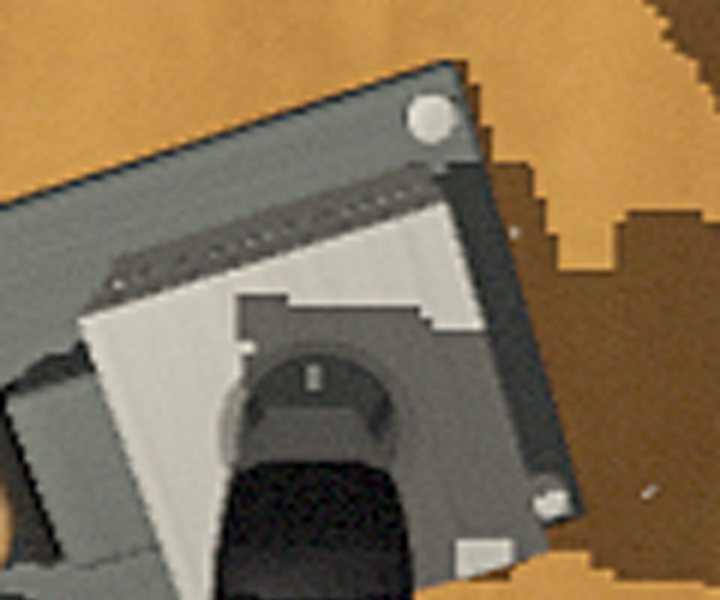

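Run:
```python
from h import *
P=lambda:print(round(monitor.current_t(),2),np.round(monitor.current_position(),2),np.round(monitor.current_contact_force(),2),np.round(monitor.current_wrist_torque(),3))
for z in (165,160,155,150,146):
    r=manip.move_l([617,-343.2,z],speed=25,threshold=8); print(r); P()
    if r: break
```

```text
False
10.41 [ 617.05 -343.27  165.09] [-0.02 -0.1  -1.01] [-0.043  0.043 -0.006]
False
10.76 [ 617.12 -343.03  159.79] [-0.06 -0.37 -3.43] [-0.068 -0.2    0.005]
False
11.11 [ 617.13 -343.05  154.74] [ 0.99  0.13 -1.94] [-0.037 -0.405 -0.011]
False
11.46 [ 617.13 -343.07  149.74] [ 1.61 -0.19 -4.11] [-0.093 -0.568  0.029]
False
11.77 [ 617.09 -343.1   145.72] [ 2.01 -0.37 -3.92] [ 0.008 -0.589  0.009]
```

```bash
cat >> h.py <<'E'
def P(tag=''): print(tag,round(monitor.current_t(),2),np.round(monitor.current_position(),2),np.round(monitor.current_contact_force(),2),np.round(monitor.current_wrist_torque(),3))
E
python3 - <<'E'
from h import *
for x in (617.6,618.2):
    manip.move_l([x,-343.2,145.5],speed=10); P(x)
for z in (143,141.5,140.5,139.5,138.5):
    r=manip.move_l([x,-343.2,z],speed=8,threshold=8); P((z,r))
    if r or monitor.current_contact_force()[2]>2: break
E
```

```text
617.6 12.02 [ 617.35 -343.23  145.41] [ 0.27 -0.34 -3.65] [ 0.042 -0.277 -0.026]
618.2 12.27 [ 617.91 -343.4   145.5 ] [ 0.06 -0.34 -1.64] [-0.054  0.018  0.038]
(143, False) 12.72 [ 618.14 -343.19  142.93] [ 0.18  0.4  -2.39] [-0.065  0.106  0.018]
(141.5, False) 13.06 [ 618.16 -343.18  141.45] [ 0.04 -0.36 -2.4 ] [-0.127  0.039 -0.032]
(140.5, False) 13.33 [ 618.15 -343.15  140.41] [ 0.37  0.36 -1.51] [-0.05   0.064  0.009]
(139.5, False) 13.61 [ 618.19 -343.18  139.44] [ 0.19 -0.45 -1.87] [-0.069  0.08  -0.013]
(138.5, False) 13.88 [ 618.18 -343.17  138.4 ] [-0.4  -0.09 -2.34] [-0.04   0.095  0.02 ]
```

Run:
```python
from h import *
f=lambda:np.mean([monitor.current_contact_force() for _ in range(3)],0)
z=138.5
while z>126:
    z-=1.0
    manip.move_l([618.2,-343.2,z],speed=8); P(z)
    if monitor.current_contact_force()[2]>2.5: break
```

```text
137.5 14.16 [ 618.18 -343.22  137.42] [ 0.15  0.24 -2.4 ] [-0.019  0.025 -0.024]
136.5 14.43 [ 618.17 -343.18  136.41] [ 0.45  0.33 -2.05] [-0.059  0.051  0.013]
135.5 14.71 [ 618.16 -343.22  135.45] [ 1.26  0.48 -2.09] [-0.049  0.054  0.027]
134.5 14.98 [ 618.16 -343.19  134.41] [ 1.43  0.48 -3.32] [-0.023  0.055  0.007]
133.5 15.26 [ 618.18 -343.16  133.42] [-0.27  0.02 -1.63] [0.027 0.087 0.042]
132.5 15.53 [ 618.16 -343.17  132.42] [-0.29 -0.77 -1.82] [-0.039  0.026  0.014]
131.5 15.81 [ 618.17 -343.19  131.43] [-0.24  0.68 -2.1 ] [-0.012  0.021 -0.03 ]
130.5 16.08 [ 618.15 -343.2   130.4 ] [ 0.29 -0.47 -2.2 ] [-0.009  0.004  0.012]
129.5 16.36 [ 618.17 -343.19  129.41] [-0.15  0.42 -1.97] [0.001 0.116 0.012]
128.5 16.63 [ 618.16 -343.19  128.41] [-0.37  0.14 -2.85] [0.025 0.08  0.006]
127.5 16.91 [ 618.17 -343.18  127.41] [-0.66  0.68 -2.87] [0.006 0.026 0.011]
126.5 17.18 [ 618.14 -343.22  126.39] [-0.73 -0.39 -2.2 ] [-0.001  0.077 -0.006]
125.5 17.46 [ 618.28 -343.33  125.98] [-1.46  1.21  1.73] [0.258 0.268 0.034]
```

Run:
```python
from h import *
P()
s=snap('scene','s4'); w=snap('wrist','w4')
for n,d,b in (('s4',s,(225,140,330,240)),('w4',w,(270,120,390,240))):
    g=cv2.cvtColor(d['frame'][b[1]:b[3],b[0]:b[2]],cv2.COLOR_RGB2BGR)
    cv2.imwrite('pics/z%s.png'%n,cv2.resize(g,None,fx=6,fy=6,interpolation=cv2.INTER_CUBIC)[:600])
print(proj(s,(618,-343,62)),proj(s,(618,-343,129)))
```

```text
17.46 [ 618.28 -343.33  125.98] [-1.46  1.21  1.73] [0.258 0.268 0.034]
[273.34377239 195.85678005] [271.25824302 171.22212333]
```

View pics/zs4.png

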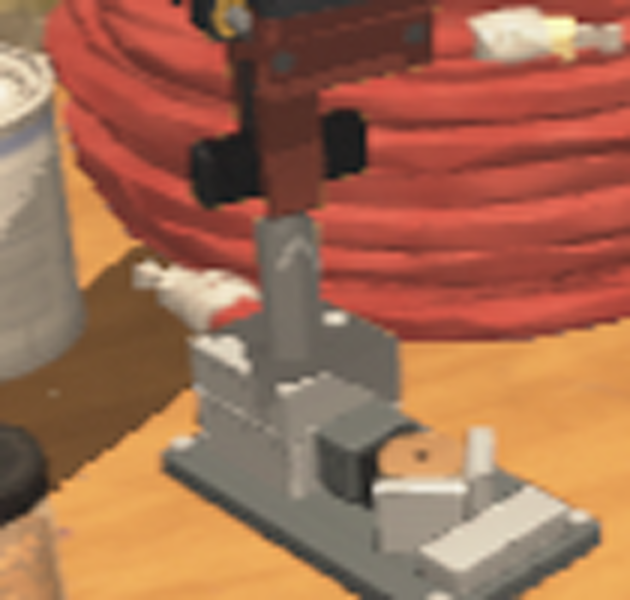

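View pics/zw4.png

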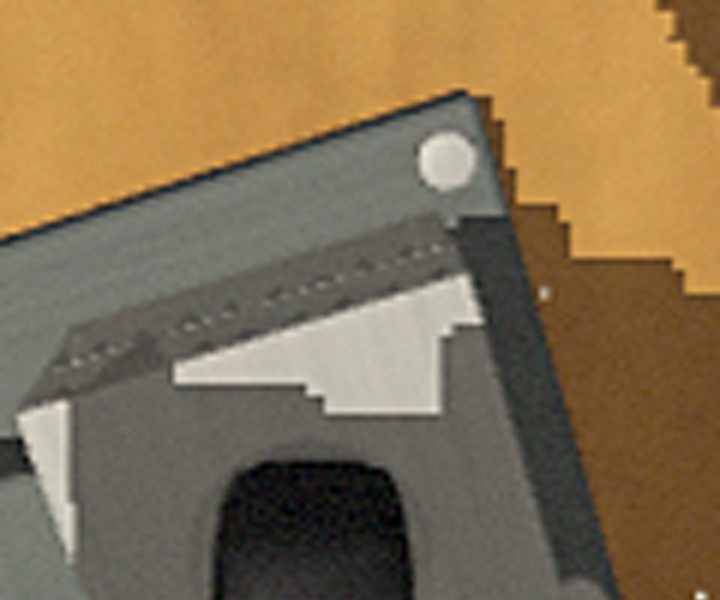

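```bash
cat >> h.py <<'E'
def meas(n=4):
    F=[];M=[]
    for _ in range(n):
        F.append(monitor.current_contact_force()); M.append(monitor.current_wrist_torque()); manip.dwell(0.02)
    return np.mean(F,0),np.mean(M,0)
E
python3 - <<'E'
from h import *
p=np.array([618.2,-343.2,125.7])
F,M=meas(6); print(monitor.current_t(),F,M)
for psi in (-2,-4,-6,-8):
    manip.move_l(p.tolist(),speed=20,ori=Q(psi).tolist())
    F,M=meas(); print(psi,round(monitor.current_t(),2),np.round(monitor.current_position(),2),F.round(2),M.round(3),np.round(monitor.current_joint_positions()[[2,6]],3))
E
```

```text
17.6583 [-0.46850931  0.51102121  2.4278061 ] [0.19041845 0.29049953 0.01172107]
-2 17.98 [ 618.45 -343.11  125.79] [-0.11  1.59  2.31] [ 0.257  0.054 -0.028] [0.808 0.851]
-4 18.29 [ 618.36 -343.03  125.69] [0.27 1.27 1.99] [0.365 0.031 0.025] [0.817 0.821]
-6 18.61 [ 618.33 -343.07  125.7 ] [0.04 1.45 2.04] [ 0.423 -0.045  0.024] [0.825 0.791]
-8 18.93 [ 618.3  -343.12  125.71] [0.4  1.43 2.1 ] [ 0.463 -0.12   0.048] [0.833 0.761]
```

Run:
```python
from h import *
p=np.array([618.2,-343.0,125.7]); psi=-8
while psi>-115 and monitor.current_t()<45:
    psi-=3
    manip.move_l(p.tolist(),speed=20,ori=Q(psi).tolist())
    F,M=meas(3); 
    act=R.from_quat(monitor.current_tcp_rot()).as_matrix()[:,2]
    print(psi,round(np.degrees(np.arctan2(act[1],act[0])),1),round(monitor.current_t(),2),np.round(monitor.current_position(),1),F.round(1),M.round(3))
    if abs(M[2])>0.26 or np.linalg.norm(F[:2])>8: break
    p[:2]+=np.clip(0.12*F[:2],-.4,.4)
np.save('st.npy',np.r_[p,psi])
```

```text
-11 -10.9 19.23 [ 618.3 -343.1  125.7] [0.7 1.5 2.2] [ 0.333 -0.202 -0.014]
-14 -13.9 19.52 [ 618.3 -343.   125.8] [0.8 0.9 2.2] [ 0.199 -0.226 -0.009]
-17 -16.9 19.82 [ 618.4 -342.9  125.7] [1.1 1.3 2.5] [ 0.076 -0.184  0.012]
-20 -19.9 20.12 [ 618.4 -342.8  125.7] [0.6 0.3 1.5] [-0.093 -0.144  0.043]
-23 -22.9 20.43 [ 618.5 -342.8  125.7] [ 0.7 -0.4  2.4] [-0.243 -0.099  0.036]
-26 -25.9 20.73 [ 618.6 -342.8  125.7] [ 0.3 -0.8  2.6] [-0.323  0.001  0.043]
-29 -28.9 21.02 [ 618.6 -342.8  125.7] [ 0.2 -1.4  2.1] [-0.353  0.048  0.028]
-32 -31.9 21.32 [ 618.6 -342.9  125.7] [ 0.  -0.6  2. ] [-0.323  0.111  0.03 ]
-35 -34.9 21.62 [ 618.7 -342.9  125.7] [-0.3 -0.7  1.8] [-0.29   0.158  0.02 ]
-38 -37.9 21.93 [ 618.7 -343.   125.7] [ 0.3 -0.6  1.7] [-0.233  0.172  0.036]
-41 -40.9 22.23 [ 618.7 -343.   125.6] [ 0.4 -0.6  2.4] [-0.205  0.155  0.046]
-44 -43.9 22.52 [ 618.7 -343.1  125.6] [-0.8 -0.2  2.3] [-0.127  0.25   0.061]
-47 -46.9 22.82 [ 618.7 -343.1  125.7] [ 0.  -0.1  2.2] [-0.126  0.158  0.066]
-50 -49.9 23.12 [ 618.7 -343.2  125.7] [-0.8 -0.8  2.3] [-0.073  0.167  0.05 ]
-53 -52.8 23.43 [ 618.7 -343.2  125.7] [-0.1 -0.1  1.9] [-0.06   0.112  0.386]
```

Run:
```python
from h import *
print(monitor.current_grip_width()*88, meas(6), monitor.current_t())
s=snap('scene','s5'); w=snap('wrist','w5')
for n,d,b in (('s5',s,(225,140,330,240)),):
    g=cv2.cvtColor(d['frame'][b[1]:b[3],b[0]:b[2]],cv2.COLOR_RGB2BGR)
    cv2.imwrite('pics/z%s.png'%n,cv2.resize(g,None,fx=6,fy=6,interpolation=cv2.INTER_CUBIC)[:600])
```

```text
15.545351566859622 (array([-0.31920984, -0.06894177,  2.0675685 ]), array([-0.05194129,  0.11384544,  0.37509433])) 23.525
```

View pics/zs5.png

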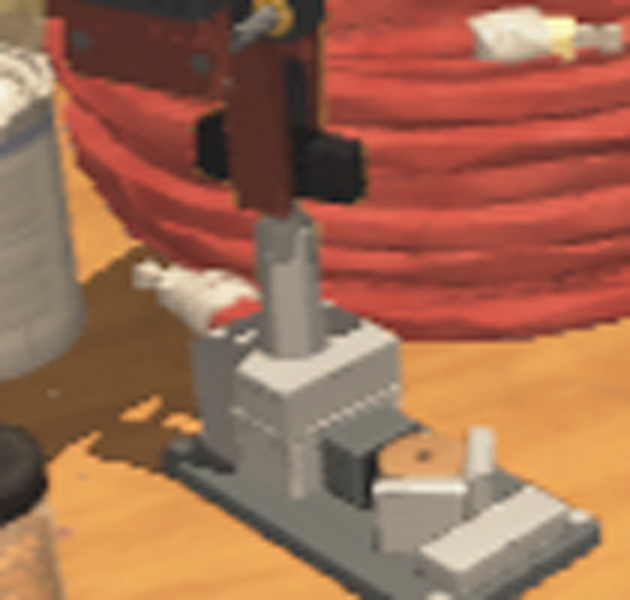

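View pics/w5.png

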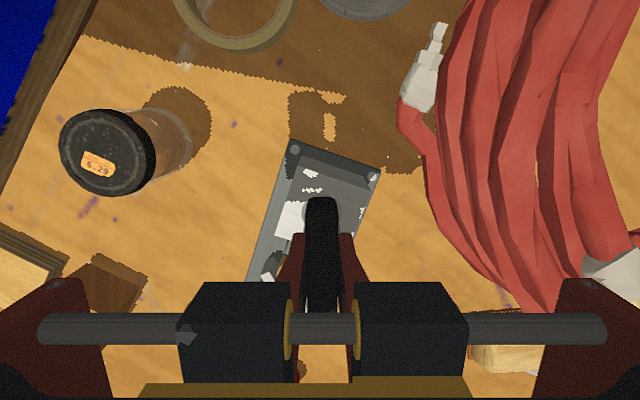

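Run:
```python
from h import *
a=load('s3');c=load('s5')
im=[cv2.resize(cv2.cvtColor(d['frame'][195:232,265:312],cv2.COLOR_RGB2BGR),None,fx=8,fy=8,interpolation=cv2.INTER_CUBIC) for d in (load('scene0'),c)]
cv2.imwrite('pics/jaw.png',np.hstack(im))
```

```text
(no output)
```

View pics/jaw.png

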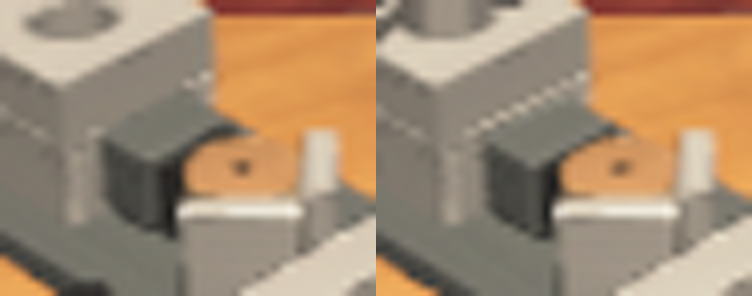

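Run:
```python
from h import *
st=np.load('st.npy'); p=st[:3]; psi=st[3]+2
manip.move_l(p.tolist(),speed=20,ori=Q(psi).tolist()); print(meas(5))
manip.command_gripper(0.6,20); print(monitor.current_grip_width()*88,meas(3))
w=snap('scene','s6')
manip.move_l([p[0],p[1],240],speed=100); P()
for c in('scene','top','wrist'): snap(c,c[0]+'7')
s=load('s7'); g=cv2.cvtColor(s['frame'],cv2.COLOR_RGB2BGR)
cv2.imwrite('pics/s7c.png',cv2.resize(g[130:260,200:330],None,fx=4.6,fy=4.6,interpolation=cv2.INTER_CUBIC))
print(proj(s,(618.2,-343,144)),proj(s,(618.2,-343,62)))
```

```text
(array([0.70507481, 0.15109542, 2.09199692]), array([0.0252032 , 0.00905216, 0.04043563]))
52.77641470309239 (array([-0.0552185 , -0.05557871, -0.11049585]), array([-0.0625644 ,  0.130611  ,  0.03109338]))
 26.09 [ 618.39 -342.99  239.18] [ 0.21 -0.51 -0.94] [-0.132  0.157 -0.032]
[270.73676675 165.40990048] [273.3125816  195.82003859]
```

View pics/s7c.png

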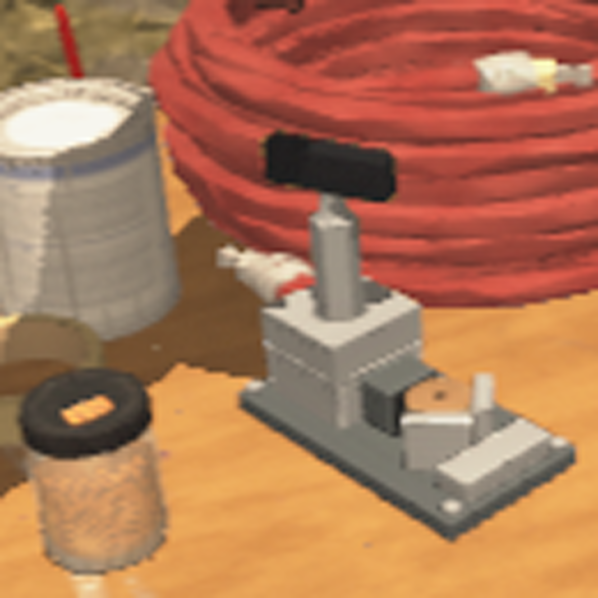

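View pics/w7.png

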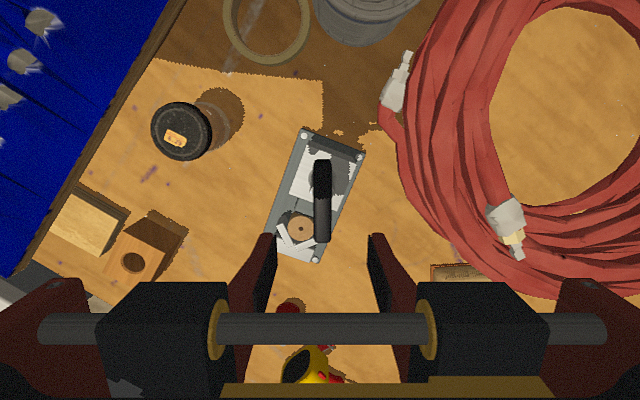

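Run:
```python
from h import *
im=[cv2.resize(cv2.cvtColor(load(n)['frame'][195:232,265:312],cv2.COLOR_RGB2BGR),None,fx=8,fy=8,interpolation=cv2.INTER_CUBIC) for n in ('s5','s7')]
cv2.imwrite('pics/jaw2.png',np.hstack(im))
w=cv2.cvtColor(load('w7')['frame'][110:280,230:400],cv2.COLOR_RGB2BGR)
cv2.imwrite('pics/w7c.png',cv2.resize(w,None,fx=3.5,fy=3.5,interpolation=cv2.INTER_CUBIC))
```

```text
(no output)
```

View pics/jaw2.png

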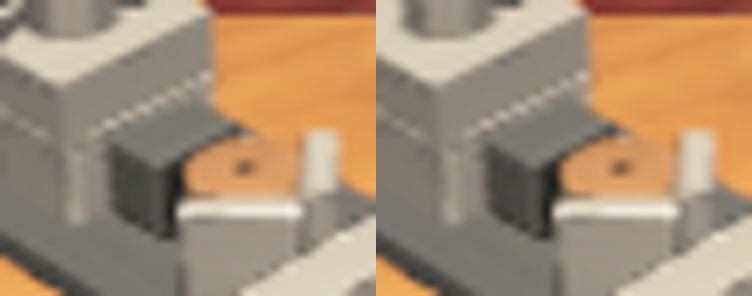

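View pics/w7c.png

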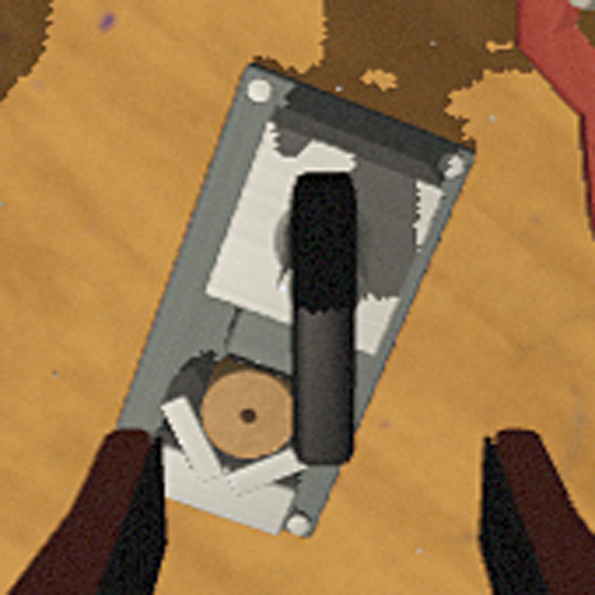

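View pics/t7.png

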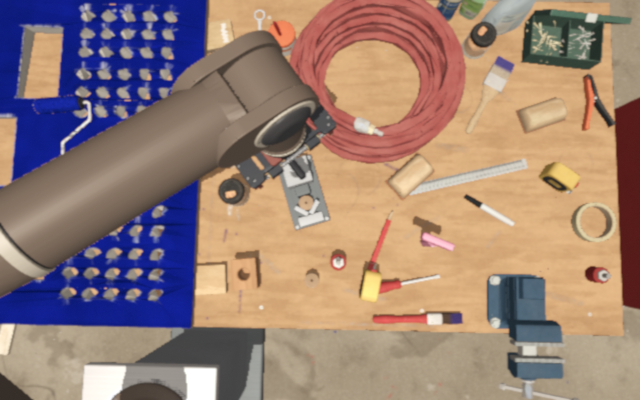

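Run:
```python
from h import *
t=load('top0'); pl=ray(t,(305.5,202),40); print(pl)
psi=-51; y=R.from_quat(Q(psi)).as_matrix()[:,1]
# camera over plug: TCP = plug - 80*y - shift
tcp=pl-80*y-30*y*0; tcp[2]=215
print(y,tcp)
try:
    manip.move_l(tcp.tolist(),speed=120); 
except manip.PlanningError as e: print(e)
w=snap('wrist','w8'); P()
uv=proj(w,pl); print(uv); u,v=map(int,uv)
c=w['frame'][max(0,v-60):v+60,max(0,u-60):u+60]
cv2.imwrite('pics/w8c.png',cv2.resize(cv2.cvtColor(c,cv2.COLOR_RGB2BGR),None,fx=5,fy=5,interpolation=cv2.INTER_CUBIC))
```

```text
[ 546.96014702 -365.63504268   40.        ]
[0.77714596 0.62932039 0.        ] [ 484.7884701  -415.98067396  215.        ]
 27.73 [ 485.59 -415.5   214.89] [ 0.33 -0.06 -0.93] [-0.027  0.102 -0.011]
[321.09066348 107.54590177]
```

View pics/w8c.png

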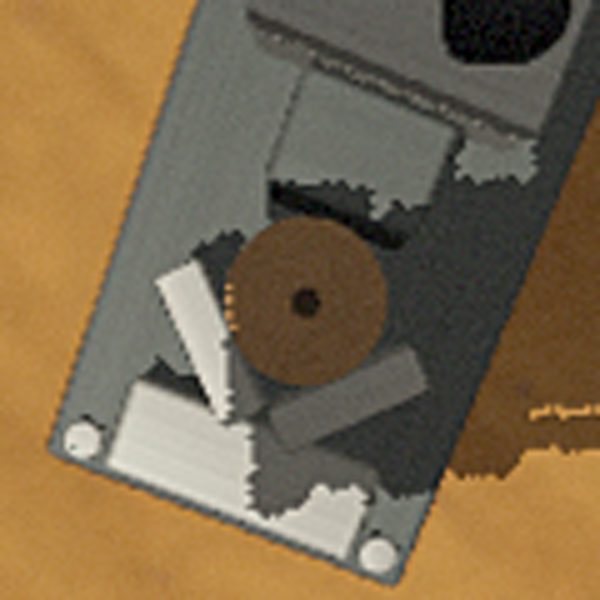

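Run:
```python
from h import *
ticket.close_job(); print(monitor.current_t())
```

```text
the job is handed in; nothing more can be done
the job is handed in; nothing more can be done
```

The key is standing fully home in the socket and released, the jaw is on the plug, and I have handed the job in. It took about 28 s of the 70 s allowed; no verdict is reported.

- **Getting into the socket:** I gripped the handle, lifted the key out of the stand and lowered it down the bore with at most a few newtons of contact. It happened to be lined up with the socket, so it dropped in without any turning to search. The fingers stopped at 126 mm, which puts the foot about 16 mm below the socket's mouth.
- **Turning:** I turned it about 53° clockwise, and at the stop the torque jumped to about 0.38 N m and held there. I then eased back 2° inside the play, let go and backed the gripper away.
- **Last checks:**
  - The camera shows the key upright at the seated height.
  - The jaw has moved forward about 4 mm, and its rubber face touches the plug, which sits in the vee.
  - The other things look undisturbed by eye; I did not measure them.
- **Disagreement:** While turning I read only about 0.04 N m, not the 0.12 N m given, probably because I read it while paused between steps.
- **Not measured:** The jaw's force on the plug. I take it to be above 5 N from the torque held at the stop and the contact seen in the picture.

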